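Line up the reagent containers by height

ROBOT

A 6-joint arm with a two-finger parallel gripper is mounted at the origin on a cart in front of the work surface, level with it; the furniture and walls round the work are solid. World frame = base frame: x ahead of the robot, y to its left, z up, the work surface at z = 0. Lengths are in m, angles in rad, forces in N, time in s.
With the tool pointing down it reaches from about 0.35 to 0.975 m from the base axis. Payload 4.9 kg.
Tool frame: the origin (TCP) lies midway between the tips of the shut fingers; the grasp point (between the pads) lies 19 mm behind it (ctrl.tcp_to_grasp is the distance from the TCP to the grasp point, in m); z points along the fingers, y is the line along which they close (so a half turn about z gives the same grasp; the last joint's range is limited). The gripper opens to 85 mm and grips with 20 to 120 N. Pads are 22 mm wide; open, the fingers measure 114 mm over their backs; the gripper's body (76 mm by 85 mm) begins 54 mm behind the grasp point. The pads swing forward as they close: fully open they stand 13 mm farther back than shut.
Start: joints at [1.044, 0.053, 1.613, -0, 1.476, -0.119], TCP at [0.248, 0.574, 0.231] pointing down, gripper open.
Joint ranges: [-3.01, 3.01], [-1.01, 2.22], [0.06, 2.58], [-1.02, 4.17], [0.09, 2.62], [-3.14, 3.14]. Speed limits (rad/s): [2.57, 2.57, 3.14, 3.14, 3.14, 3.14].

INTERFACE

Orientations are given as a rotation vector (axis times angle).
In Python, from station import ctrl, imaging, ticket gives the robot as it stands (ctrl), with the cameras (imaging) and the job (ticket).
- The arm moves only by the shell command python3 jog.py 'ROWS' [FORCE]. ROWS is rows parted by semicolons, their numbers by spaces, 1 to 20 of them, each of 7 numbers: the finger opening in m, then dx, dy, dz in m, then a rotation vector rx, ry, rz in rad; each row is the pose to reach, as a shift and turn from the pose commanded when the command began, along the tool's axes at that moment; what a row does not reach only later rows make up. A row lasts 1/12 s, in which the tool goes at most 0.0417 m and 0.125 rad, less where a joint would pass 70% of its speed; a pose out of reach is approached as far as the arm can. The fingers move at their own pace and stop on an object; FORCE is the grip in N (left out, the last holds). Time passes only in rows, so rows that do not move let the fingers close. It prints the time, the measured TCP pose, the force, the opening and the grip force at its end.
- ctrl.get_obs(): the state, without advancing time (a new reading comes with each control period).
- imaging.get_image(name): name is "scene" or "top" or "wrist"; returns the picture (420x560x3 uint8, red, green, blue); there is no depth.
- imaging.camera_params(name): a dict with "fx", "fy", "cx", "cy" (pixels), "k1" (the pictures are not rectified: a ray, as slopes to the right and down, at radius r is drawn at 1 + k1 r^2 times it, then the intrinsics apply), "T" (4x4, takes a point from camera to world coordinates); the wrist camera has in their place "tool_from_camera" (4x4, takes a point from camera to tool coordinates, whose origin is the TCP and whose axes are the flange's). Camera axes: x right, y down, z forward; pixel columns grow to the right and rows downward; lengths in m; the calibration is good to about 2 mm. A picture is of the moment at which its call begins: read the wrist's pose just before it. camera_params takes no time and is no camera call.
- ticket.finish_job(): hands the job in; it is judged then, once.
The state is a dict: "t": time; "q": joint angles; "dq": joint speeds; "effort": joint torques, N m; "tool_pos": TCP position; "tool_rot": TCP orientation; "contact_force": force on the tool from outside, world axes, zero at the start; "wrist_torque": the same for the moment, N m; "opening": finger opening in m; "grip_force": force on a finger pad.
Only numpy, scipy, OpenCV 4.12 (cv2) and the standard library are available. Lean on these libraries where they do the work, as an engineer would, in place of code of your own. Each camera call takes 0.05 s, during which the arm holds its last target. There are 200 camera calls.

TASK

Take the three reagent bottles and the squat glass weighing bottle that stand at the front of the worktop, before the photometer, and stand them on the four round black rests of the aluminium strip, one in the middle of each rest, in order of height: the tallest on the rest next to the timer, the shortest on the rest at the tape-roll end. Keep them upright all the time, and leave the timer and the roll of yellow tape at the ends of the strip where they lie (the things at the back by the wall are not part of the job).

Things in the scene. Friction and masses are not known exactly. Their poses are not given: they have to be found in the camera images.
- large_bottle: closed amber reagent bottle with a white cap, the tallest of the four containers: 138 mm tall, round body 68 mm across up to the shoulder at about 90 mm (for contact it counts as a 68 mm cylinder up to 128 mm), cap 38 mm across. 0.23 to 0.46 kg. Origin: centre of its underside; z up along its axis.
- medium_bottle: closed white-labelled reagent bottle with a blue cap, second tallest: 103 mm tall, round body 56 mm across (for contact it counts as a 56 mm cylinder up to 93 mm), cap 38 mm across. 0.15 to 0.3 kg. Origin: centre of its underside; z up along its axis.
- small_bottle: closed amber reagent bottle with a red cap, third tallest: 83 mm tall, round body 48 mm across (for contact it counts as a 48 mm cylinder up to 73 mm), cap 34 mm across. 0.08 to 0.17 kg. Origin: centre of its underside; z up along its axis.
- glass_jar: squat clear glass weighing bottle with white contents and a glass lid with a round knob (the lid is fast on it), the shortest: 46 mm tall, body 44 mm across up to 28 mm, lid 46 mm across above that. 0.04 to 0.09 kg. Origin: centre of its underside; z up along its axis.
- rest_1: round black rubber rest, 72 mm across, 3 mm thick, one of four alike in a straight row, centres 85 mm apart, on a fixed flat aluminium strip (90 x 345 x 8 mm) on the worktop; its top is 11 mm above the worktop. Origin: centre of its underside, 8 mm above the worktop; y along the row from rest_4 to rest_1, z up. This is one end of the row, the robot's left (+y) end.
- rest_2: round black rubber rest, 72 mm across, 3 mm thick, one of four alike in a straight row, centres 85 mm apart, on a fixed flat aluminium strip (90 x 345 x 8 mm) on the worktop; its top is 11 mm above the worktop. Origin: centre of its underside, 8 mm above the worktop; y along the row from rest_4 to rest_1, z up. Next to rest_1.
- rest_3: round black rubber rest, 72 mm across, 3 mm thick, one of four alike in a straight row, centres 85 mm apart, on a fixed flat aluminium strip (90 x 345 x 8 mm) on the worktop; its top is 11 mm above the worktop. Origin: centre of its underside, 8 mm above the worktop; y along the row from rest_4 to rest_1, z up. Next to rest_4.
- rest_4: round black rubber rest, 72 mm across, 3 mm thick, one of four alike in a straight row, centres 85 mm apart, on a fixed flat aluminium strip (90 x 345 x 8 mm) on the worktop; its top is 11 mm above the worktop. Origin: centre of its underside, 8 mm above the worktop; y along the row from rest_4 to rest_1, z up. This is the other end of the row, the robot's right (-y) end.
- timer: white laboratory timer with a grey-green display and three buttons, lying loose on its back just beyond one end of the row (either end), its centre about 82 mm from the centre of the nearest rest: 66 x 62 x 17 mm. It marks the end where the tallest goes; not to be moved. Origin: centre of its underside, z up.
- tape_roll: roll of yellow label tape lying loose and flat just beyond the other end of the row: 62 mm across, 19 mm high; a bystander, not to be moved. Origin: centre of its underside, z up.

How it is judged:
By the outcome, as a careful person would: the job done as asked, in the order asked, and still so for the second after the job is handed in, with the robot touching nothing.
It also fails if it takes over 112 s, if anything falls off the work surface, if the arm or the gripper's body presses on something with over 40 N, if the wrist force passes 120 N, or if a joint passes its speed limit or range.

## Working session

There is one attempt and no reset: what is moved stays moved. The work goes in short steps, Python scripts to look and compute and a shell command to move; the robot and the scene stay as the last step left them, time stands still between calls to the robot, and variables do not carry over. Pictures are saved under pics/ and viewed, at most 17 in all, crops included, and the job is handed in when it is done.

```bash
ls; mkdir -p pics; python3 - <<'E'
from station import ctrl, imaging, ticket
import cv2
print(ctrl.get_obs())
for n in ("scene","top","wrist"):
    p=imaging.camera_params(n); print(n,p)
    cv2.imwrite(f"pics/{n}0.png",imaging.get_image(n)[:,:,::-1])
print(ctrl.tcp_to_grasp)
E
```

```text
jog.py
pics
station.py
{'t': 0.0, 'q': array([ 1.04399844e+00,  5.33417752e-02,  1.61431195e+00,  3.03610888e-05,
        1.47600704e+00, -1.19016079e-01]), 'dq': array([-1.04300811e-03,  1.10156743e-03, -7.32945459e-05, -8.60105708e-04,
        4.85950023e-04, -6.78723697e-04]), 'effort': array([ 2.28358172e-04, -3.93656516e+01, -3.70183754e+01,  9.37810341e-06,
        6.58231991e-03,  1.43497907e-06]), 'tool_pos': array([0.24753997, 0.57320141, 0.23006166]), 'tool_rot': array([-6.35978808e-01, -3.07584508e+00,  3.06494203e-03]), 'contact_force': array([0.49250725, 0.84529192, 0.17241325]), 'wrist_torque': array([ 0.03526942,  0.03281269, -0.02325975]), 'grip_force': 0.0, 'opening': 0.08529162259181307}
scene {'fx': 451.4484812111363, 'fy': 451.4484812111363, 'cx': 279.2633820704046, 'cy': 215.18400037744604, 'k1': 0.0026509101051600936, 'T': array([[ 6.51564284e-01, -5.12686336e-01,  5.59121368e-01,
        -2.70739411e-01],
       [-7.58592818e-01, -4.41283290e-01,  4.79380844e-01,
        -6.35392148e-01],
       [ 9.58908467e-04, -7.36492891e-01, -6.76444603e-01,
         9.458
[... 292 characters left out ...]
2415836],
       [-0.99984432, -0.01563747, -0.00817395,  0.03464409],
       [ 0.01081075, -0.1767763 , -0.98419168,  1.11206811],
       [ 0.        ,  0.        ,  0.        ,  1.        ]])}
wrist {'fx': 324.8580025301718, 'fy': 324.8580025301718, 'cx': 272.0240019298758, 'cy': 207.69084763610803, 'k1': -0.034123375700511716, 'tool_from_camera': array([[-9.32220138e-04, -9.44512372e-01, -3.28474521e-01,
         8.33934983e-02],
       [ 9.99999327e-01, -1.10738874e-03,  3.46215143e-04,
        -1.02863217e-03],
       [-6.90753471e-04, -3.28473977e-01,  9.44512768e-01,
        -1.42179847e-01],
       [ 0.00000000e+00,  0.00000000e+00,  0.00000000e+00,
         1.00000000e+00]])}
0.0187
```

View pics/scene0.png

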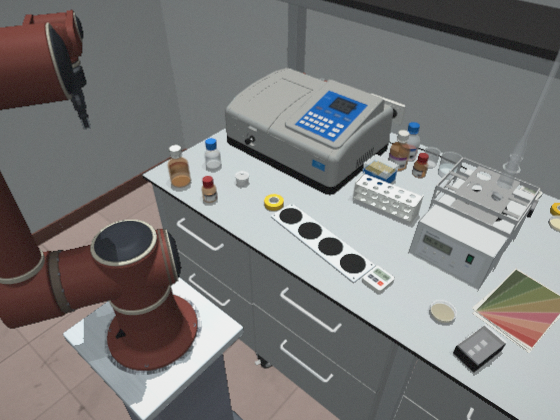

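View pics/top0.png

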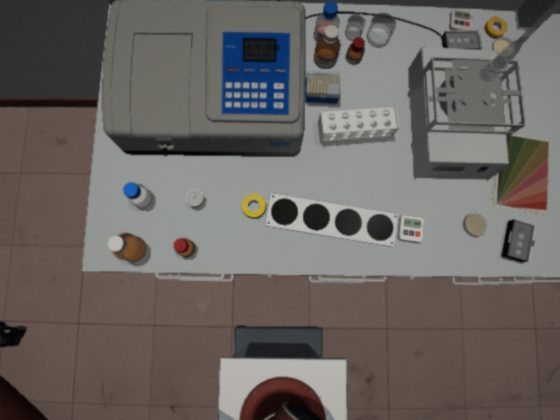

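The scene view shows the four containers at (178,168) large, (212,155) medium, (209,188) small and (242,179) jar, the strip's rests from (290,216) to (352,263), the tape roll at (274,202) and the timer at (378,278). In the top view the timer (411,229) is at the −y end, so the tallest goes on rest_4 and the jar on rest_1.

```bash
cat > h.py <<'E'
import numpy as np, cv2
from scipy.spatial.transform import Rotation as R
from station import ctrl, imaging, ticket
def pose():
    o=ctrl.get_obs(); T=np.eye(4); T[:3,:3]=R.from_rotvec(o['tool_rot']).as_matrix(); T[:3,3]=o['tool_pos']; return T
def cam(n,Tt=None):
    p=imaging.camera_params(n); return p,(Tt@p['tool_from_camera'] if n=='wrist' else p['T'])
def ray(n,uv,Tt=None):
    p,T=cam(n,Tt); d=np.array([(uv[0]-p['cx'])/p['fx'],(uv[1]-p['cy'])/p['fy']]); s=d.copy()
    for _ in range(10): s=d/(1+p['k1']*(s@s))
    v=T[:3,:3]@np.r_[s,1]; return T[:3,3],v/np.linalg.norm(v)
def plane(n,uv,z,Tt=None):
    o,v=ray(n,uv,Tt); return o+v*(z-o[2])/v[2]
def tri(*rays):
    A=[np.eye(3)-np.outer(v,v) for o,v in rays]; X=np.linalg.solve(sum(A),sum(a@o for a,(o,v) in zip(A,rays)))
    return X,max(np.linalg.norm(a@(X-o)) for a,(o,v) in zip(A,rays))
def proj(n,X,Tt=None):
    p,T=cam(n,Tt); c=T[:3,:3].T@(np.asarray(X)-T[:3,3]); s=c[:2]/c[2]; s=s*(1+p['k1']*(s@s))
    return np.array([p['fx']*s[0]+p['cx'],p['fy']*s[1]+p['cy']])
def blobs(m,amin,amax=1e9):
    n,_,st,ce=cv2.connectedComponentsWithStats(m.astype(np.uint8)); return [(ce[i].round(1).tolist(),st[i].tolist()) for i in range(1,n) if amin<st[i,4]<amax]
def ellipses(m,amin,amax=1e9):
    cs,_=cv2.findContours(m.astype(np.uint8),cv2.RETR_EXTERNAL,cv2.CHAIN_APPROX_NONE)
    return [cv2.fitEllipse(cv2.convexHull(c)) for c in cs if amin<cv2.contourArea(c)<amax and len(c)>8]
E
python3 - <<'E'
from h import *
for n in ('scene','top'):
    im=cv2.imread(f'pics/{n}0.png'); hsv=cv2.cvtColor(im,cv2.COLOR_BGR2HSV); h,s,v=cv2.split(hsv)
    box=(slice(130,290),slice(150,400)) if n=='scene' else (slice(170,270),slice(95,440))
    M=np.zeros(h.shape,bool); M[box]=1
    print(n); pr=lambda t,l:print(t,*[(b[0],b[1]) for b in l],sep='\n  ')
    pr('dark',[((np.round(e[0],1)),np.round(e[1],1)) for e in ellipses(M&(v<50),80)])
    pr('red',blobs(M&((h<6)|(h>172))&(s>150)&(v>80),15)); pr('blue',blobs(M&(h>100)&(h<125)&(s>150)&(v>90),15))
    pr('yellow',blobs(M&(h>20)&(h<32)&(s>150)&(v>100),30)); pr('amber',blobs(M&(h>6)&(h<20)&(s>100),60))
a=cv2.imread('pics/scene0.png')[135:215,160:260]; b=cv2.imread('pics/top0.png')[170:270,95:220]
a=cv2.resize(a,(500,400),interpolation=0)
b=cv2.resize(b,(500,400),interpolation=cv2.INTER_NEAREST)
cv2.imwrite('pics/c1.png',cv2.resize(np.hstack([a,b]),(800,320)))
E
```

```text
scene
dark
  (array([352.1, 262.9]), array([17.5, 24.1]))
  (array([330. , 246.1]), array([16.4, 22.4]))
  (array([175. , 255.2]), array([ 5.3, 45.3]))
  (array([309.3, 230.2]), array([15.1, 21.9]))
  (array([290.1, 215.4]), array([13.8, 21. ]))
  (array([247.9, 245. ]), array([  1.6, 253.6]))
  (array([259.2, 113.6]), array([ 79.3, 250. ]))
red
  ([206.7, 182.2], [203, 179, 9, 9, 28])
blue
  ([327.6, 133.7], [310, 130, 34, 11, 131])
  ([210.6, 143.8], [206, 139, 10, 11, 100])
  ([318.0, 164.9], [312, 160, 13, 11, 64])
  ([381.6, 176.3], [364, 169, 32, 14, 97])
yellow
  ([273.3, 202.9], [264, 194, 19, 16, 162])
amber
  ([395.6, 149.2], [391, 143, 9, 14, 98])
  ([177.9, 166.7], [169, 161, 19, 14, 179])
  ([180.4, 180.3], [172, 175, 18, 12, 159])
top
dark
  (array([379.7, 227.2]), array([23.4, 24.3]))
  (array([347.5, 221.7]), array([23.8, 24.6]))
  (array([315.9, 216.6]), array([24.4, 24.9]))
  (array([284. , 211.3]), array([24.6, 24.8]))
red
  ([180.2, 245.0], [175, 239, 12, 13, 121])
blue
  ([130.4, 189.4], [124, 183, 14, 14, 159])
yellow
  ([253.6, 206.1], [243, 195, 22, 23, 262])
amber
  ([132.1, 248.2], [115, 234, 30, 27, 479])
  ([187.5, 248.6], [178, 239, 16, 17, 117])
```

View pics/c1.png

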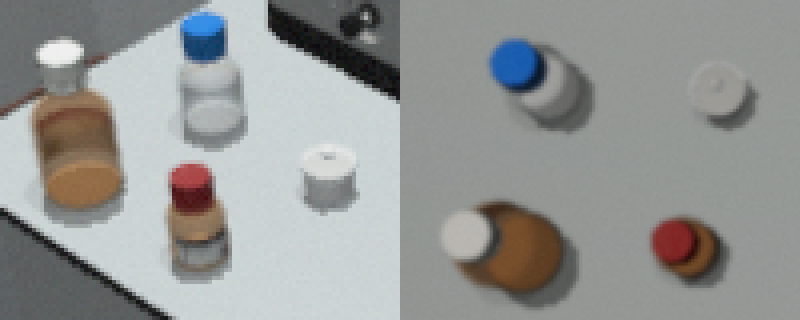

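The crop shows the cap tops: scene at about (175,148) white, (211,140) blue, (207.5,178.5) red and (242,174.5) jar lid; top at (116,244), (130.5,190), (180.5,245.5) and (194.4,197).

```bash
python3 - <<'E'
from h import *
S=dict(large=(175,148),medium=(211,140.2),small=(207.5,178.5),jar=(242.2,174.5),r4=(352.1,262.9),r3=(330,246.1),r2=(309.3,230.2),r1=(290.1,215.4),tape=(273.3,201.9))
T=dict(large=(116.2,243.8),medium=(130.6,190),small=(180.6,245.6),jar=(194.4,197.2),r4=(379.7,227.2),r3=(347.5,221.7),r2=(315.9,216.6),r1=(284,211.3),tape=(253.6,206.1))
Z=dict(large=.138,medium=.103,small=.083,jar=.04,tape=.019)
for k in S:
    X,e=tri(ray('scene',S[k]),ray('top',T[k])); z=Z.get(k,.011)
    print(k,X.round(4),round(e,4),'planes',plane('scene',S[k],z)[:2].round(4),plane('top',T[k],z)[:2].round(4))
print('timer',plane('top',(411.5,229),.017).round(4))
E
cat >> h.py <<'E'
YAW=np.radians(-8.65)
def delta(x,y,z,yaw=YAW):
    T=pose(); yv=np.array([np.cos(yaw),np.sin(yaw),0]); zv=np.array([0,0,-1.]); G=np.c_[np.cross(yv,zv),yv,zv]
    d=T[:3,:3].T@(np.array([x,y,z])-T[:3,3]); r=R.from_matrix(T[:3,:3].T@G).as_rotvec()
    print('d',d.round(4),'r',r.round(4),'rows',max(np.linalg.norm(d)/.0417,np.linalg.norm(r)/.125).round(1))
E
python3 -c "
from h import *; delta(.5545,.236,.2)"
```

```text
d [-0.4155 -0.1879  0.0306] r [-1.500e-03  9.000e-04  1.314e+00] rows 11.0
```

```bash
r='.085 -.4155 -.188 .03 0 0 1.314'; python3 jog.py '.085 -.4155 -.188 .03 0 0 1.314;.085 -.4155 -.188 .03 0 0 1.314;.085 -.4155 -.188 .03 0 0 1.314;.085 -.4155 -.188 .03 0 0 1.314;.085 -.4155 -.188 .03 0 0 1.314;.085 -.4155 -.188 .03 0 0 1.314;.085 -.4155 -.188 .03 0 0 1.314;.085 -.4155 -.188 .03 0 0 1.314;.085 -.4155 -.188 .03 0 0 1.314;.085 -.4155 -.188 .03 0 0 1.314;.085 -.4155 -.188 .03 0 0 1.314;.085 -.4155 -.188 .03 0 0 1.314;.085 -.4155 -.188 .03 0 0 1.314;.085 -.4155 -.188 .03 0 0 1.314;.085 -.4155 -.188 .03 0 0 1.314' 30
python3 - <<'E'
from h import *
T=pose(); np.save('T1.npy',T); im=imaging.get_image('wrist'); cv2.imwrite('pics/w1.png',im[:,:,::-1]); print(T.round(4))
E
```

```text
t: 1.4
tool_pos: [0.5539, 0.2373, 0.2012]
tool_rot: [-2.381, -2.049, 0.0]
contact_force: [-0.0, 0.3, -0.2]
opening: 0.0852
grip_force: 0.0
[[ 1.487e-01  9.889e-01 -5.000e-04  5.539e-01]
 [ 9.889e-01 -1.487e-01  2.000e-04  2.373e-01]
 [ 1.000e-04 -5.000e-04 -1.000e+00  2.012e-01]
 [ 0.000e+00  0.000e+00  0.000e+00  1.000e+00]]
```

View pics/w1.png

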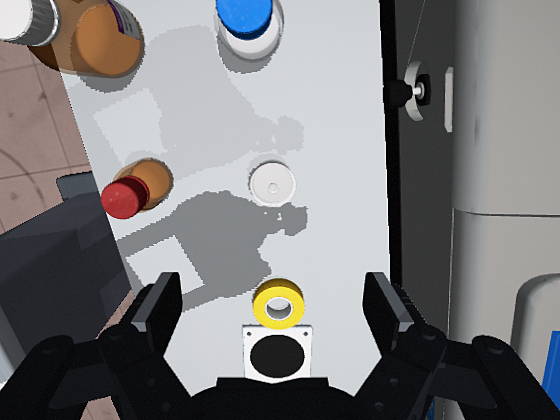

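The wrist view shows the jar lid at about (272,184), the small bottle's red cap at (124,198), rest_1 at (278,356) with the tape beside it, and the blue cap at (245,10).

```bash
python3 - <<'E'
from h import *
T=np.load('T1.npy'); im=cv2.imread('pics/w1.png'); g=cv2.cvtColor(im,cv2.COLOR_BGR2GRAY); hsv=cv2.cvtColor(im,cv2.COLOR_BGR2HSV);h,s,v=cv2.split(hsv)
sub=cv2.GaussianBlur(g[140:225,225:320],(0,0),1)
c=cv2.HoughCircles(sub,cv2.HOUGH_GRADIENT,1,20,param1=60,param2=12,minRadius=18,maxRadius=28); print(c+np.array([225,140,0]) if c is not None else None)
red=((h<6)|(h>172))&(s>130)&(v>60); m=np.zeros_like(red); m[160:240,80:160]=red[160:240,80:160]; e=ellipses(m,100); print('red',e)
m=np.zeros_like(red); m[325:376,245:312]=(v<45)[325:376,245:312]; e2=ellipses(m,100); print('rest',e2)
j=(c[0][0][:2]+[225,140]) if c is not None else (272,184)
print('jar pl.034',plane('wrist',j,.034,T).round(4),'tri',tri(ray('wrist',j,T),ray('top',(194.4,197.2)),ray('scene',(242.2,174.5))))
print('knob',plane('wrist',(272,187),.046,T).round(4))
print('red',plane('wrist',e[0][0],.083,T).round(4),tri(ray('wrist',e[0][0],T),ray('top',(180.6,245.6))))
print('r1',[plane('wrist',q[0],.011,T).round(4) for q in e2])
cv2.imwrite('pics/w1c.png',cv2.resize(im[140:225,80:320],(720,255),interpolation=cv2.INTER_NEAREST))
E
```

```text
[[[271.5        181.5         21.70000076]]]
red [((120.63799285888672, 198.917236328125), (39.079219818115234, 39.46976852416992), 135.33090209960938)]
rest [((276.8965759277344, 355.8053283691406), (42.397552490234375, 53.7936897277832), 89.30549621582031)]
jar pl.034 [0.5549 0.2405 0.034 ] tri (array([0.55595064, 0.23788446, 0.02973668]), np.float64(0.0019288859877226593))
knob [0.5551 0.2382 0.046 ]
red [0.4283 0.2573 0.083 ] (array([0.42473054, 0.25612441, 0.07671228]), np.float64(0.0004010698810926246))
r1 [array([0.526 , 0.0037, 0.011 ])]
```

View pics/w1c.png

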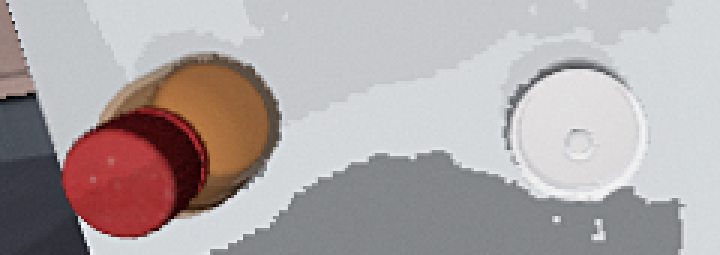

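The enlarged crop puts the lid circle's centre at (273.5,184.3) and the knob at (272.7,187.7); the red cap top is centred at (120,198).

```bash
python3 - <<'E'
from h import *
T=np.load('T1.npy')
j=(273.5,184.3)
print('jar pl.036',plane('wrist',j,.036,T).round(4),'tri',tri(ray('wrist',j,T),ray('top',(194.4,197.2))))
print('knob',plane('wrist',(272.7,187.7),.046,T).round(4))
print('red',plane('wrist',(120,197.8),.083,T).round(4))
delta(.555,.238,.008)
E
```

```text
jar pl.036 [0.5565 0.238  0.036 ] tri (array([0.55593641, 0.23678785, 0.03072054]), np.float64(0.0004559922511555431))
knob [0.5556 0.2374 0.046 ]
red [0.4281 0.2584 0.083 ]
d [0.0006 0.0011 0.1933] r [-0.0003 -0.0001  0.0021] rows 4.6
```

```bash
python3 jog.py '.085 0 .002 .08 0 0 0;.085 0 .002 .08 0 0 0;.085 0 .002 .15 0 0 0;.085 0 .002 .15 0 0 0;.085 0 .002 .18 0 0 0;.085 0 .002 .192 0 0 0;.085 0 .002 .192 0 0 0;.085 0 .002 .192 0 0 0;.04 0 .002 .192 0 0 0;.04 0 .002 .192 0 0 0;.04 0 .002 .192 0 0 0;.04 0 .002 .192 0 0 0;.04 0 .002 .192 0 0 0;.04 0 .002 .192 0 0 0;.04 0 .002 .192 0 0 0;.04 0 .002 .192 0 0 0' 25; python3 -c "
from h import *; delta(.556,.2375,.12)"
```

```text
t: 2.78
tool_pos: [0.5582, 0.2365, 0.0118]
tool_rot: [2.382, 2.047, 0.005]
contact_force: [-1.5, -0.1, 5.5]
opening: 0.0433
grip_force: 24.7
d [ 0.0008 -0.002  -0.1082] r [ 0.0029 -0.0016 -0.0002] rows 2.6
```

```bash
python3 jog.py '.04 0 0 -.02 0 0 0;.04 0 0 -.05 0 0 0;.04 0 0 -.09 0 0 0;.04 0 0 -.09 0 0 0;.04 -.12 .002 -.09 0 0 0;.04 -.12 .002 -.09 0 0 0;.04 -.12 .002 -.09 0 0 0;.04 -.234 .005 -.09 0 0 0;.04 -.234 .005 -.09 0 0 0;.04 -.234 .005 -.09 0 0 0;.04 -.234 .005 -.09 0 0 0;.04 -.234 .005 -.09 0 0 0' ; python3 - <<'E'
from h import *; T=pose(); np.save('T2.npy',T); im=imaging.get_image('wrist'); cv2.imwrite('pics/w2.png',im[:,:,::-1]); delta(.526,.0035,.024)
E
```

```text
t: 3.78
tool_pos: [0.5267, 0.0024, 0.1001]
tool_rot: [2.385, 2.043, 0.002]
contact_force: [0.5, 0.8, -0.4]
opening: 0.0432
grip_force: 25.6
d [-0.0002 -0.0009  0.0759] r [ 0.0013 -0.0005 -0.0016] rows 1.8
```

View pics/w2.png

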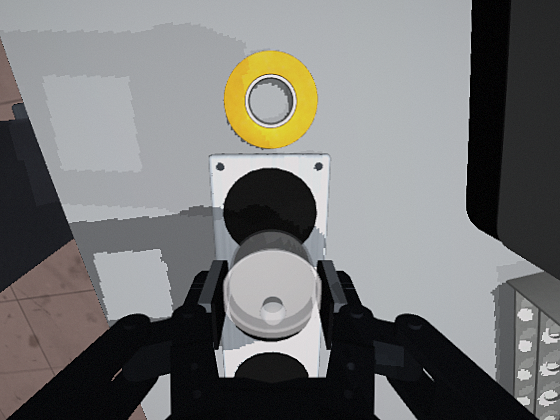

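The jar is held by the lid/body at (273,293). Rest_1 shows as a dark disc spanning x 224 to 316 with its top at y 168, and the tape roll is untouched.

```bash
python3 - <<'E'
from h import *
T=np.load('T2.npy'); im=cv2.imread('pics/w2.png'); v=im.max(2)
m=(v<45).astype(np.uint8); m[:,:215]=0; m[:,325:]=0; m[:166]=0; m[226:]=0
pts=[]
for r in range(170,222,3):
    c=np.where(m[r])[0]; pts+= [plane('wrist',(c.min(),r),.011,T)[:2],plane('wrist',(c.max()+1,r),.011,T)[:2]]
P=np.array(pts); A=np.c_[2*P,np.ones(len(P))]; s=np.linalg.lstsq(A,(P**2).sum(1),rcond=None)[0]
print('rest',s[:2],'r',np.sqrt(s[2]+s[:2]@s[:2]))
zb=T[2,3]-.0115
print('lid',plane('wrist',(273,293),zb+.036,T),'knob',plane('wrist',(271.5,309),zb+.046,T),'tcp',T[:3,3])
for u in (224,321): print(plane('wrist',(u,293),zb+.036,T))
E
```

```text
rest [0.52614771 0.00105827] r 0.035051362511810846
lid [0.52877665 0.00655401 0.1245599 ] knob [0.52803973 0.00597519 0.1345599 ] tcp [0.5266936  0.00241579 0.1000599 ]
[0.50828948 0.00975727 0.1245599 ]
[0.54885024 0.00335043 0.1245599 ]
```

```bash
python3 jog.py '.04 -.0025 -.001 .03 0 0 0;.04 -.0025 -.001 .055 0 0 0;.04 -.0025 -.001 .07 0 0 0;.04 -.0025 -.001 .075 0 0 0;.04 -.0025 -.001 .075 0 0 0;.04 -.0025 -.001 .0765 0 0 0;.04 -.0025 -.001 .0765 0 0 0'
```

```text
t: 4.42
tool_pos: [0.5257, 0.0024, 0.0233]
tool_rot: [2.381, 2.049, 0.001]
contact_force: [-0.1, 0.2, -0.3]
opening: 0.0436
grip_force: 25.7
```

```bash
python3 jog.py '.04 -.002 0 0 0 0 0;.04 -.002 0 0 0 0 0;.04 -.002 0 .001 0 0 0;.04 -.002 0 .0015 0 0 0;.04 -.002 0 .0015 0 0 0'
```

```text
t: 4.83
tool_pos: [0.5253, -0.0005, 0.0227]
tool_rot: [2.382, 2.047, 0.0]
contact_force: [-3.3, 0.5, 6.6]
opening: 0.0435
grip_force: 26.2
```

Contact: release, rise, look.

```bash
python3 jog.py '.06 0 0 0 0 0 0;.06 0 0 0 0 0 0;.07 0 0 0 0 0 0;.085 0 0 0 0 0 0;.085 0 0 0 0 0 0;.085 0 0 -.03 0 0 0;.085 0 0 -.07 0 0 0;.085 0 0 -.11 0 0 0;.085 0 0 -.13 0 0 0;.085 0 0 -.13 0 0 0;.085 0 0 -.13 0 0 0;.085 0 0 -.13 0 0 0'; python3 - <<'E'
from h import *; T=pose(); np.save('T3.npy',T); im=imaging.get_image('wrist'); cv2.imwrite('pics/w3.png',im[:,:,::-1]); cv2.imwrite('pics/t3.png',imaging.get_image('top')[:,:,::-1]); delta(.4265,.256,.20)
E
```

```text
t: 5.83
tool_pos: [0.524, -0.0002, 0.1501]
tool_rot: [-2.382, -2.047, 0.002]
contact_force: [0.8, 0.9, -0.0]
opening: 0.0847
grip_force: 0.0
d [ 0.2386 -0.1345 -0.0505] r [-0.0041  0.     -0.0001] rows 6.7
```

View pics/w3.png

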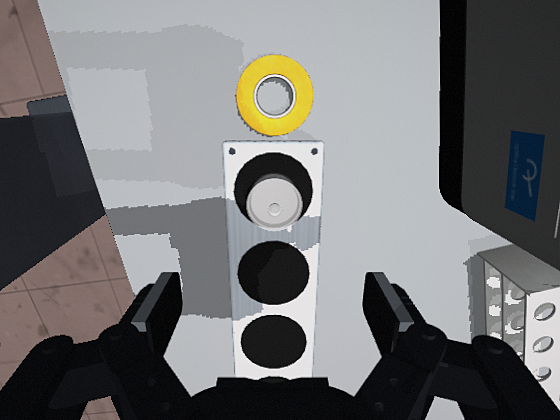

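The jar stands on rest_1, lid circle near (275,201); rest_1's disc is centred near (273,191), so I'll check the parallax numerically.

```bash
cat >> h.py <<'E'
def fitcirc(P):
    P=np.array(P)[:,:2]; A=np.c_[2*P,np.ones(len(P))]; s=np.linalg.lstsq(A,(P**2).sum(1),rcond=None)[0]; return s[:2].round(4),np.sqrt(s[2]+s[:2]@s[:2]).round(4)
E
python3 - <<'E'
from h import *
T=np.load('T3.npy'); im=cv2.imread('pics/w3.png'); v=im.max(2)
W=lambda u,r,z:plane('wrist',(u,r),z,T)
def darkrow(r,lo=226,hi=322):
    c=[x for x in np.where(v[r]<50)[0] if lo<x<hi]; return c
P=[]
for r in list(range(160,196,3)):
    c=darkrow(r); P+=[W(c[0],r,.011),W(c[-1]+1,r,.011)]
print('rest1',fitcirc(P))
for a,b in((248,298),(320,362)):
    P=[]
    for r in range(a,b,3):
        c=darkrow(r); P+=[W(c[0],r,.011),W(c[-1]+1,r,.011)]
    print('rest',fitcirc(P))
# lid: bright circle inside dark/strip
g=cv2.cvtColor(im,cv2.COLOR_BGR2GRAY)
P=[];
for r in range(180,206,3):
    c=[x for x in range(240,310) if g[r,x]>95]; print(r,c[0],c[-1],end='; '); P+=[W(c[0],r,.047),W(c[-1]+1,r,.047)]
print('lid',fitcirc(P),'knob',W(275,209,.057))
cv2.imwrite('pics/w3c.png',cv2.resize(im[135:245,215:335],(720,660))[:600])
t=cv2.imread('pics/t3.png'); h,s,vv=cv2.split(cv2.cvtColor(t,cv2.COLOR_BGR2HSV))
E
```

```text
rest1 (array([0.5262, 0.0011]), np.float64(0.0349))
rest (array([ 0.5136, -0.0827]), np.float64(0.0351))
rest (array([ 0.5011, -0.1661]), np.float64(0.0352))
180 263 286; 183 257 291; 186 254 294; 189 252 297; 192 250 299; 195 248 300; 198 247 301; 201 247 302; 204 246 302; lid (array([ 5.27e-01, -2.00e-04]), np.float64(0.0226)) knob [5.27246560e-01 5.48005318e-05 5.70000000e-02]
```

View pics/w3c.png

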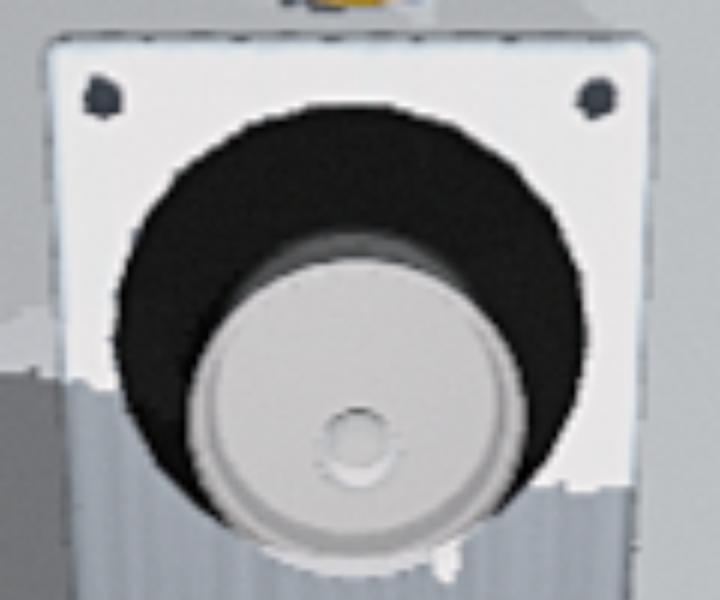

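```bash
python3 jog.py '.085 .239 -.134 -.05 0 0 0;.085 .239 -.134 -.05 0 0 0;.085 .239 -.134 -.05 0 0 0;.085 .239 -.134 -.05 0 0 0;.085 .239 -.134 -.05 0 0 0;.085 .239 -.134 -.05 0 0 0;.085 .239 -.134 -.05 0 0 0;.085 .239 -.134 -.05 0 0 0;.085 .239 -.134 -.05 0 0 0;.085 .239 -.134 -.05 0 0 0'; python3 - <<'E'
from h import *; T=pose(); np.save('T4.npy',T); im=imaging.get_image('wrist')[:,:,::-1]; cv2.imwrite('pics/w4.png',im)
h,s,v=cv2.split(cv2.cvtColor(np.ascontiguousarray(im),cv2.COLOR_BGR2HSV))
red=((h<6)|(h>172))&(s>130)&(v>120); red[:100]=0;red[:,:150]=0;red[:,400:]=0
for e in ellipses(red,100): print('red',e,plane('wrist',e[0],.083,T),tri(ray('wrist',e[0],T),ray('top',(180.6,245.6))))
E
```

```text
t: 6.77
tool_pos: [0.4277, 0.2556, 0.1997]
tool_rot: [-2.382, -2.048, 0.004]
contact_force: [-0.4, -0.6, -0.4]
opening: 0.0847
grip_force: 0.0
red ((268.7384033203125, 200.12965393066406), (35.93103790283203, 37.541259765625), 90.37157440185547) [0.42582472 0.25595579 0.083     ] (array([0.42490492, 0.25541329, 0.08054386]), np.float64(0.0008048968172546547))
```

View pics/w4.png

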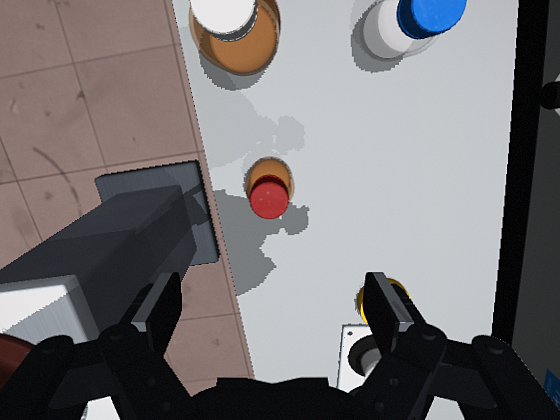

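The small bottle stands alone with its red cap centred at (269,200) px, giving (0.426, 0.256) and top 0.081 m. I descend onto it.

```bash
python3 jog.py '.085 0 -.002 .08 0 0 0;.085 0 -.002 .08 0 0 0;.085 0 -.002 .14 0 0 0;.085 0 -.002 .14 0 0 0;.085 0 -.002 .17 0 0 0;.085 0 -.002 .17 0 0 0;.085 0 -.002 .17 0 0 0;.04 0 -.002 .17 0 0 0;.04 0 -.002 .17 0 0 0;.04 0 -.002 .17 0 0 0;.04 0 -.002 .17 0 0 0;.04 0 -.002 .17 0 0 0;.04 0 -.002 .17 0 0 0;.04 0 -.002 .17 0 0 0' 30; python3 -c "
from h import *; delta(.5126,-.082,.16)"
```

```text
t: 7.98
tool_pos: [0.4278, 0.257, 0.0336]
tool_rot: [2.381, 2.047, 0.005]
contact_force: [-0.7, -0.8, 6.9]
opening: 0.0474
grip_force: 31.0
d [-0.3222  0.1351 -0.1265] r [ 0.0031 -0.0015  0.0002] rows 8.9
```

```bash
python3 jog.py '.04 0 0 -.03 0 0 0;.04 0 0 -.07 0 0 0;.04 0 0 -.11 0 0 0;.04 0 0 -.11 0 0 0;.04 -.12 .05 -.11 0 0 0;.04 -.12 .05 -.11 0 0 0;.04 -.12 .05 -.11 0 0 0;.04 -.24 .1 -.11 0 0 0;.04 -.24 .1 -.11 0 0 0;.04 -.24 .1 -.11 0 0 0;.04 -.322 .135 -.11 0 0 0;.04 -.322 .135 -.11 0 0 0;.04 -.322 .135 -.11 0 0 0;.04 -.322 .135 -.11 0 0 0;.04 -.322 .135 -.11 0 0 0'; python3 - <<'E'
from h import *; T=pose(); np.save('T5.npy',T); im=imaging.get_image('wrist')[:,:,::-1]; cv2.imwrite('pics/w5.png',im)
h,s,v=cv2.split(cv2.cvtColor(np.ascontiguousarray(im),cv2.COLOR_BGR2HSV))
red=((h<6)|(h>172))&(s>130)&(v>120); red[:100]=0;red[:,:200]=0;red[:,400:]=0
zb=T[2,3]-.0336
for e in ellipses(red,100): print('red',e,plane('wrist',e[0],zb+.083,T))
delta(.5126,-.082,.0446)
E
```

```text
t: 9.23
tool_pos: [0.5112, -0.0828, 0.1412]
tool_rot: [-2.384, -2.045, -0.0]
contact_force: [0.3, 0.1, -0.9]
opening: 0.0473
grip_force: 32.0
d [0.     0.0017 0.0964] r [-0.0006 -0.0006 -0.0004] rows 2.3
```

```bash
python3 - <<'E'
from h import *; T=np.load('T5.npy'); im=cv2.imread('pics/w5.png')
h,s,v=cv2.split(cv2.cvtColor(im,cv2.COLOR_BGR2HSV))
zb=T[2,3]-.0336; print(proj('wrist',[.5112,-.0828,zb+.083],T))
for th in (50,80,100): print(th,blobs(((h<8)|(h>170))&(s>120)&(v>th),100))
E
```

```text
[269.06887672 343.59020199]
50 [([271.9, 279.3], [235, 269, 74, 30, 467]), ([271.6, 341.8], [227, 298, 91, 81, 5164])]
80 [([272.5, 278.9], [239, 273, 67, 19, 234]), ([271.9, 344.0], [230, 309, 85, 70, 4461])]
100 []
```

```bash
python3 - <<'E'
from h import *; T=np.load('T5.npy')
zb=T[2,3]-.0336
for o in (0,.002,.004): 
    c=T[:3,3]+T[:3,0]*o; c[2]=zb+.083
    P=np.array([proj('wrist',c+.017*np.array([np.cos(a),np.sin(a),0]),T) for a in np.linspace(0,6.28,60)]); print(o,P.min(0),P.max(0))
E
```

```text
0 [221.36908702 303.4036836 ] [316.83924267 379.67989766]
0.002 [221.05383896 298.38039257] [317.10865386 375.62686513]
0.004 [220.73544303 293.29167739] [317.38073509 371.52352255]
```

```bash
python3 jog.py '.04 0 .001 .04 0 0 0;.04 0 .001 .075 0 0 0;.04 0 .001 .09 0 0 0;.04 0 .001 .094 0 0 0;.04 0 .001 .094 0 0 0;.04 0 .001 .096 0 0 0;.04 0 .001 .098 0 0 0;.04 0 .001 .098 0 0 0'
```

```text
t: 9.95
tool_pos: [0.5132, -0.082, 0.0445]
tool_rot: [2.381, 2.048, 0.002]
contact_force: [-0.6, 0.8, 1.8]
opening: 0.0476
grip_force: 32.6
```

```bash
python3 jog.py '.052 0 0 .0005 0 0 0;.06 0 0 0 0 0 0;.07 0 0 0 0 0 0;.085 0 0 0 0 0 0;.085 0 0 0 0 0 0;.085 0 0 -.03 0 0 0;.085 0 0 -.07 0 0 0;.085 0 0 -.11 0 0 0;.085 0 0 -.14 0 0 0;.085 0 0 -.14 0 0 0;.085 0 0 -.14 0 0 0'; python3 - <<'E'
from h import *; T=pose(); np.save('T6.npy',T); im=imaging.get_image('wrist')[:,:,::-1]; cv2.imwrite('pics/w6.png',im)
h,s,v=cv2.split(cv2.cvtColor(np.ascontiguousarray(im),cv2.COLOR_BGR2HSV))
for th in (80,110,130):
    for e in ellipses(((h<8)|(h>170))&(s>120)&(v>th)&(np.arange(420)[:,None]>60),150): print(th,'red',e,plane('wrist',e[0],.094,T))
delta(.5567,.379,.22)
E
```

```text
t: 10.87
tool_pos: [0.5139, -0.0829, 0.1862]
tool_rot: [2.379, 2.044, 0.005]
contact_force: [-1.0, 0.8, -0.9]
opening: 0.0852
grip_force: 0.0
80 red ((271.1048889160156, 210.47067260742188), (39.191314697265625, 41.800384521484375), 91.81880950927734) [ 0.51470071 -0.08325241  0.094     ]
110 red ((271.5108947753906, 209.69546508789062), (35.731719970703125, 41.081966400146484), 103.09989166259766) [ 0.5151038  -0.08267736  0.094     ]
130 red ((271.5768127441406, 210.1027374267578), (34.94408416748047, 40.76543045043945), 99.47886657714844) [ 0.51510339 -0.08301218  0.094     ]
d [ 0.4629 -0.0257 -0.0364] r [ 0.0011  0.0002 -0.0001] rows 11.2
```

View pics/w6.png

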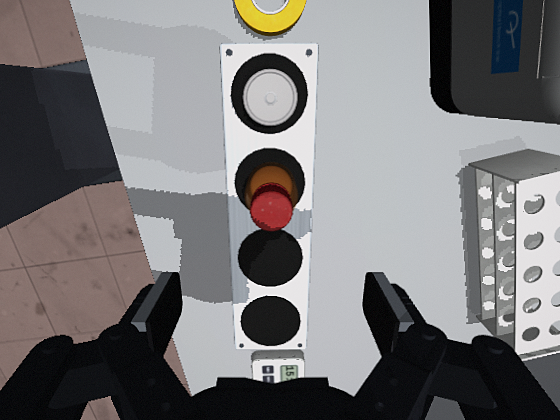

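The small bottle stands centred on rest_2 (cap (271,210)), the jar is centred on rest_1, and both tape and timer are in place. Next is the medium bottle.

```bash
python3 jog.py '.085 .463 -.026 -.036 0 0 0;.085 .463 -.026 -.036 0 0 0;.085 .463 -.026 -.036 0 0 0;.085 .463 -.026 -.036 0 0 0;.085 .463 -.026 -.036 0 0 0;.085 .463 -.026 -.036 0 0 0;.085 .463 -.026 -.036 0 0 0;.085 .463 -.026 -.036 0 0 0;.085 .463 -.026 -.036 0 0 0;.085 .463 -.026 -.036 0 0 0;.085 .463 -.026 -.036 0 0 0;.085 .463 -.026 -.036 0 0 0;.085 .463 -.026 -.036 0 0 0;.085 .463 -.026 -.036 0 0 0;.085 .463 -.026 -.036 0 0 0'; python3 - <<'E'
from h import *; T=pose(); np.save('T7.npy',T); im=imaging.get_image('wrist')[:,:,::-1]; cv2.imwrite('pics/w7.png',im)
h,s,v=cv2.split(cv2.cvtColor(np.ascontiguousarray(im),cv2.COLOR_BGR2HSV)); x=np.arange(560)[None]
for th in (100,140,170):
    for e in ellipses((h>100)&(h<125)&(s>130)&(v>th)&(x<380),150): print(th,'blue',e,plane('wrist',e[0],.103,T),tri(ray('wrist',e[0],T),ray('top',(130.6,190))))
E
```

```text
t: 12.17
tool_pos: [0.5557, 0.3776, 0.2174]
tool_rot: [-2.384, -2.046, 0.005]
contact_force: [0.9, 0.6, -0.3]
opening: 0.0851
grip_force: 0.0
100 blue ((272.6447448730469, 196.67657470703125), (42.139095306396484, 44.075111389160156), 80.99613189697266) [0.55763037 0.38119076 0.103     ] (array([0.55681219, 0.38099872, 0.10129403]), np.float64(0.0008065456168713789))
140 blue ((272.66729736328125, 196.885986328125), (41.960121154785156, 43.52830123901367), 82.08647918701172) [0.55762127 0.38100881 0.103     ] (array([0.55678576, 0.38090384, 0.10153818]), np.float64(0.0008380421420800453))
170 blue ((272.7179260253906, 196.99603271484375), (41.28859329223633, 43.130184173583984), 83.85728454589844) [0.55764816 0.3809083  0.103     ] (array([0.55678895, 0.38085218, 0.10165575]), np.float64(0.0008701387202246123))
```

```bash
python3 jog.py '.085 .003 .001 .04 0 0 0;.085 .003 .001 .08 0 0 0;.085 .003 .001 .12 0 0 0;.085 .003 .001 .15 0 0 0;.085 .003 .001 .173 0 0 0;.085 .003 .001 .173 0 0 0;.085 .003 .001 .173 0 0 0;.05 .003 .001 .173 0 0 0;.05 .003 .001 .173 0 0 0;.05 .003 .001 .173 0 0 0;.05 .003 .001 .173 0 0 0;.05 .003 .001 .173 0 0 0;.05 .003 .001 .173 0 0 0;.05 .003 .001 .173 0 0 0' 40; python3 -c "
from h import *; delta(.4998,-.1655,.19)"
```

```text
t: 13.38
tool_pos: [0.5595, 0.383, 0.0499]
tool_rot: [2.382, 2.047, 0.007]
contact_force: [-1.1, -1.8, 7.2]
opening: 0.0552
grip_force: 43.4
d [-0.5508  0.024  -0.1415] r [ 0.0039 -0.0027 -0.    ] rows 13.7
```

```bash
python3 jog.py '.05 0 0 -.03 0 0 0;.05 0 0 -.07 0 0 0;.05 0 0 -.11 0 0 0;.05 0 0 -.135 0 0 0;.05 -.18 .008 -.135 0 0 0;.05 -.18 .008 -.135 0 0 0;.05 -.18 .008 -.135 0 0 0;.05 -.18 .008 -.135 0 0 0;.05 -.36 .016 -.135 0 0 0;.05 -.36 .016 -.135 0 0 0;.05 -.36 .016 -.135 0 0 0;.05 -.36 .016 -.135 0 0 0;.05 -.55 .024 -.135 0 0 0;.05 -.55 .024 -.135 0 0 0;.05 -.55 .024 -.135 0 0 0;.05 -.55 .024 -.135 0 0 0;.05 -.55 .024 -.135 0 0 0;.05 -.55 .024 -.135 0 0 0;.05 -.55 .024 -.135 0 0 0'; python3 - <<'E'
from h import *; T=pose(); np.save('T8.npy',T); im=np.ascontiguousarray(imaging.get_image('wrist')[:,:,::-1]); cv2.imwrite('pics/w8.png',im)
h,s,v=cv2.split(cv2.cvtColor(im,cv2.COLOR_BGR2HSV)); x=np.arange(560)[None]
print(blobs((h>100)&(h<125)&(s>130)&(v>80)&(x<400),200))
zb=T[2,3]-.0499
for o in (-.003,0,.003): 
    c=T[:3,3]+T[:3,0]*o; c[2]=zb+.103
    P=np.array([proj('wrist',c+.019*np.array([np.cos(a),np.sin(a),0]),T) for a in np.linspace(0,6.28,60)]); print(o,P.min(0),P.max(0))
delta(.4998,-.165,.061)
E
```

```text
t: 14.97
tool_pos: [0.4981, -0.1679, 0.1816]
tool_rot: [2.387, 2.042, -0.0]
contact_force: [-0.1, -0.4, -2.6]
opening: 0.055
grip_force: 43.8
[([275.1, 283.2], [231, 273, 82, 32, 499]), ([272.0, 347.6], [221, 306, 104, 77, 5943])]
-0.003 [214.68126348 312.97639757] [323.61125931 398.09930422]
0 [214.12657731 305.30012711] [324.09373491 392.11141659]
0.003 [213.56319103 297.46707901] [324.58372477 386.00819981]
d [0.0013 0.0013 0.1204] r [ 0.0001 -0.0005 -0.0028] rows 2.9
```

```bash
python3 jog.py '.05 .001 .001 .04 0 0 0;.05 .001 .001 .08 0 0 0;.05 .001 .001 .105 0 0 0;.05 .001 .001 .115 0 0 0;.05 .001 .001 .115 0 0 0;.05 .001 .001 .118 0 0 0;.05 .001 .001 .12 0 0 0;.05 .001 .001 .12 0 0 0'
```

```text
t: 15.68
tool_pos: [0.5012, -0.1647, 0.0631]
tool_rot: [2.38, 2.046, 0.002]
contact_force: [-0.1, -0.4, -2.6]
opening: 0.0552
grip_force: 43.9
```

```bash
python3 jog.py '.05 -.001 -.001 .001 0 0 0;.05 -.001 -.001 .002 0 0 0;.05 -.001 -.001 .0025 0 0 0;.05 -.001 -.001 .0025 0 0 0'
```

```text
t: 16.02
tool_pos: [0.4995, -0.166, 0.0607]
tool_rot: [2.381, 2.046, 0.001]
contact_force: [-1.9, 0.4, 5.4]
opening: 0.0552
grip_force: 44.7
```

Contact. Release, rise and check.

```bash
python3 jog.py '.06 0 0 0 0 0 0;.065 0 0 0 0 0 0;.075 0 0 0 0 0 0;.085 0 0 0 0 0 0;.085 0 0 0 0 0 0;.085 0 0 -.03 0 0 0;.085 0 0 -.07 0 0 0;.085 0 0 -.11 0 0 0;.085 0 0 -.15 0 0 0;.085 0 0 -.15 0 0 0;.085 0 0 -.15 0 0 0'; python3 - <<'E'
from h import *; T=pose(); np.save('T9.npy',T); im=np.ascontiguousarray(imaging.get_image('wrist')[:,:,::-1]); cv2.imwrite('pics/w9.png',im)
h,s,v=cv2.split(cv2.cvtColor(im,cv2.COLOR_BGR2HSV)); x=np.arange(560)[None]
for th in (100,140): 
    for e in ellipses((h>100)&(h<125)&(s>130)&(v>th)&(x<380),150): print(th,e,plane('wrist',e[0],.114,T))
delta(.4207,.3929,.26)
E
```

```text
t: 16.93
tool_pos: [0.5005, -0.1661, 0.2128]
tool_rot: [2.377, 2.043, 0.005]
contact_force: [-0.5, -0.7, -0.9]
opening: 0.0849
grip_force: 0.0
100 ((270.2206115722656, 209.54209899902344), (43.20569610595703, 46.400001525878906), 89.37845611572266) [ 0.50059693 -0.16808016  0.114     ]
140 ((271.1049499511719, 207.83450317382812), (37.97673416137695, 45.92950439453125), 101.5932846069336) [ 0.50150081 -0.16678071  0.114     ]
d [ 0.5402 -0.1615 -0.0509] r [ 0.0022  0.0007 -0.0001] rows 13.6
```

```bash
python3 jog.py '.085 .54 -.161 -.05 0 0 0;.085 .54 -.161 -.05 0 0 0;.085 .54 -.161 -.05 0 0 0;.085 .54 -.161 -.05 0 0 0;.085 .54 -.161 -.05 0 0 0;.085 .54 -.161 -.05 0 0 0;.085 .54 -.161 -.05 0 0 0;.085 .54 -.161 -.05 0 0 0;.085 .54 -.161 -.05 0 0 0;.085 .54 -.161 -.05 0 0 0;.085 .54 -.161 -.05 0 0 0;.085 .54 -.161 -.05 0 0 0;.085 .54 -.161 -.05 0 0 0;.085 .54 -.161 -.05 0 0 0;.085 .54 -.161 -.05 0 0 0;.085 .54 -.161 -.05 0 0 0;.085 .54 -.161 -.05 0 0 0'; python3 - <<'E'
from h import *; T=pose(); np.save('T10.npy',T); im=np.ascontiguousarray(imaging.get_image('wrist')[:,:,::-1]); cv2.imwrite('pics/w10.png',im)
print(proj('wrist',[.4207,.3929,.138],T))
E
```

```text
t: 18.4
tool_pos: [0.4201, 0.3919, 0.2565]
tool_rot: [2.383, 2.047, -0.006]
contact_force: [0.4, 0.2, -0.3]
opening: 0.0849
grip_force: 0.0
[271.54915099 198.16999956]
```

View pics/w10.png

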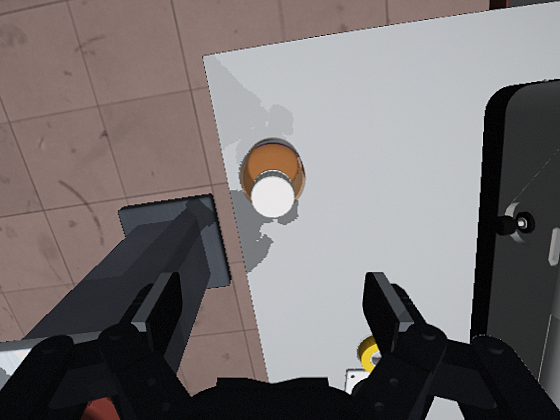

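The large bottle's white cap is at about (272,197) px, with nothing near it.

```bash
python3 - <<'E'
from h import *; T=np.load('T10.npy'); im=cv2.imread('pics/w10.png'); g=im.min(2)
m=np.zeros_like(g,bool); m[172:222,245:300]=g[172:222,245:300]>215
for e in ellipses(m,200): print(e,plane('wrist',e[0],.138,T),tri(ray('wrist',e[0],T),ray('top',(116.2,243.8))))
delta(.42,.393,.07)
E
```

```text
((272.2596435546875, 196.79150390625), (39.2621955871582, 41.578651428222656), 89.5116958618164) [0.42147409 0.39400999 0.138     ] (array([0.4208105 , 0.39351316, 0.13598553]), np.float64(0.0005791732041951771))
d [ 0.0018 -0.0003  0.187 ] r [-0.0019  0.0024 -0.0011] rows 4.5
```

```bash
python3 jog.py '.085 .002 0 .04 0 0 0;.085 .002 0 .08 0 0 0;.085 .002 0 .11 0 0 0;.085 .002 0 .14 0 0 0;.085 .002 0 .165 0 0 0;.085 .002 0 .179 0 0 0;.085 .002 0 .179 0 0 0;.085 .002 0 .179 0 0 0;.06 .002 0 .179 0 0 0;.06 .002 0 .179 0 0 0;.06 .002 0 .179 0 0 0;.06 .002 0 .179 0 0 0;.06 .002 0 .179 0 0 0;.06 .002 0 .179 0 0 0' 55; python3 -c "
from h import *; delta(.4874,-.2492,.23)"
```

```text
t: 19.62
tool_pos: [0.4223, 0.3958, 0.0827]
tool_rot: [2.382, 2.048, 0.006]
contact_force: [-2.2, -0.8, 6.4]
opening: 0.067
grip_force: 61.6
d [-0.6276  0.1617 -0.1486] r [ 0.0029 -0.0027  0.0003] rows 15.9
```

```bash
python3 jog.py '.06 0 0 -.02 0 0 0;.06 0 0 -.06 0 0 0;.06 0 0 -.1 0 0 0;.06 0 0 -.14 0 0 0;.06 0 0 -.15 0 0 0;.06 -.1 .026 -.15 0 0 0;.06 -.1 .026 -.15 0 0 0;.06 -.1 .026 -.15 0 0 0;.06 -.2 .052 -.15 0 0 0;.06 -.2 .052 -.15 0 0 0;.06 -.2 .052 -.15 0 0 0;.06 -.3 .078 -.15 0 0 0;.06 -.3 .078 -.15 0 0 0;.06 -.3 .078 -.15 0 0 0'; python3 -c "
from h import *; delta(.4878,-.2485,.23)"
```

```text
t: 20.78
tool_pos: [0.4524, 0.0828, 0.2282]
tool_rot: [2.385, 2.044, -0.004]
contact_force: [0.5, 0.8, -4.2]
opening: 0.0669
grip_force: 63.1
d [-0.322   0.0857 -0.001 ] r [-0.001   0.0027 -0.0026] rows 8.0
```

```bash
python3 jog.py '.06 -.11 .029 0 0 0 0;.06 -.11 .029 0 0 0 0;.06 -.11 .029 0 0 0 0;.06 -.22 .058 0 0 0 0;.06 -.22 .058 0 0 0 0;.06 -.22 .058 0 0 0 0;.06 -.31 .084 0 0 0 0;.06 -.31 .084 0 0 0 0;.06 -.322 .086 0 0 0 0;.06 -.322 .086 0 0 0 0;.06 -.322 .086 0 0 0 0;.06 -.322 .086 0 0 0 0'; python3 - <<'E'
from h import *; T=pose(); np.save('T11.npy',T); im=imaging.get_image('wrist')[:,:,::-1]; cv2.imwrite('pics/w11.png',im)
delta(.4878,-.2485,.0937)
E
```

```text
t: 21.78
tool_pos: [0.489, -0.244, 0.2283]
tool_rot: [-2.381, -2.046, 0.0]
contact_force: [-0.9, 0.4, -4.1]
opening: 0.0669
grip_force: 63.4
d [-0.0051 -0.0005  0.135 ] r [-0.0015 -0.0011  0.0009] rows 3.2
```

View pics/w11.png

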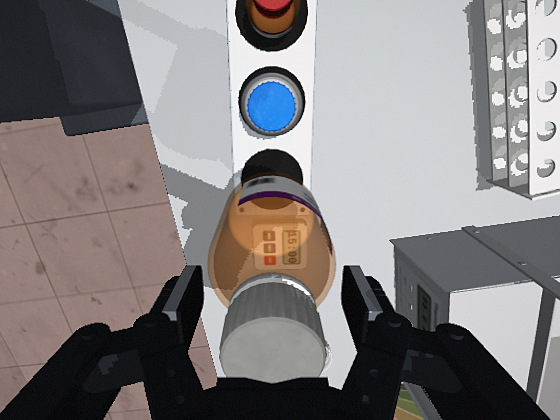

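The large bottle hangs upright above rest_4 (dark edge at (272,155)); the medium one (blue cap at (273,104)) is centred on rest_3. I lower it now.

```bash
python3 jog.py '.06 -.004 0 .02 0 0 0;.06 -.004 0 .06 0 0 0;.06 -.004 0 .09 0 0 0;.06 -.004 0 .115 0 0 0;.06 -.004 0 .125 0 0 0;.06 -.004 0 .129 0 0 0;.06 -.004 0 .129 0 0 0;.06 -.004 0 .129 0 0 0'; python3 -c "
from h import *; delta(.4878,-.2485,.0937)"
```

```text
t: 22.5
tool_pos: [0.4902, -0.2491, 0.1028]
tool_rot: [2.38, 2.046, 0.001]
contact_force: [-0.0, -0.6, -4.0]
opening: 0.067
grip_force: 63.7
d [ 0.0002 -0.0025  0.0091] r [0.0029 0.0014 0.0007] rows 0.2
```

```bash
python3 jog.py '.06 0 -.0015 .005 0 0 0;.06 0 -.0015 .007 0 0 0;.06 0 -.0015 .008 0 0 0;.06 0 -.0015 .009 0 0 0;.06 0 -.0015 .01 0 0 0;.06 0 -.0015 .01 0 0 0'
```

```text
t: 23.0
tool_pos: [0.4882, -0.249, 0.094]
tool_rot: [2.382, 2.047, 0.0]
contact_force: [-4.6, 4.0, 9.6]
opening: 0.0667
grip_force: 65.2
```

```bash
python3 jog.py '.07 0 0 0 0 0 0;.075 0 0 0 0 0 0;.085 0 0 0 0 0 0;.085 0 0 0 0 0 0;.085 0 0 0 0 0 0;.085 0 0 -.03 0 0 0;.085 0 0 -.06 0 0 0;.085 0 0 -.1 0 0 0;.085 0 0 -.14 0 0 0;.085 .15 0 -.15 0 0 0;.085 .15 0 -.15 0 0 0;.085 .15 0 -.15 0 0 0;.085 .15 0 -.15 0 0 0;.085 .15 0 -.15 0 0 0;.085 .15 0 -.15 0 0 0'; python3 - <<'E'
from h import *; T=pose(); np.save('T12.npy',T); im=np.ascontiguousarray(imaging.get_image('wrist')[:,:,::-1])
t=np.ascontiguousarray(imaging.get_image('top')[:,:,::-1]); s=np.ascontiguousarray(imaging.get_image('scene')[:,:,::-1]); cv2.imwrite('pics/t12.png',t); cv2.imwrite('pics/w12.png',im)
a=cv2.resize(s[150:310,240:420],(400,356),interpolation=cv2.INTER_CUBIC); b=cv2.resize(t[150:260,230:440],(400,210)); b=cv2.copyMakeBorder(b,0,146,0,0,0)
cv2.imwrite('pics/f12.png',np.hstack([a,b]))
E
```

```text
t: 24.25
tool_pos: [0.5103, -0.0993, 0.2409]
tool_rot: [2.379, 2.05, -0.0]
contact_force: [-0.7, -0.5, -0.4]
opening: 0.085
grip_force: 0.0
```

View pics/f12.png

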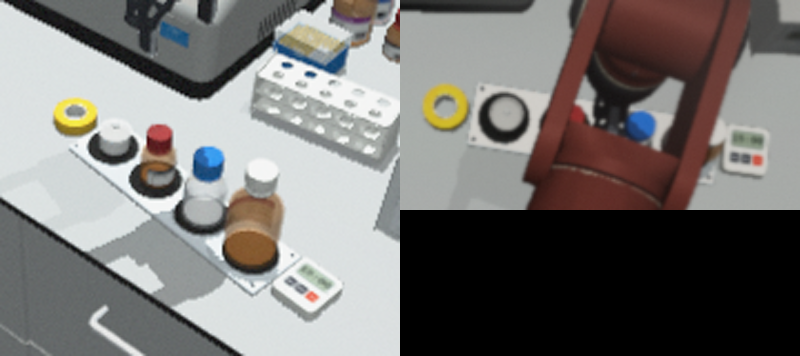

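All four stand upright on their rests, in order, with the timer and tape untouched. I move the arm clear and check the large bottle's centring numerically.

```bash
python3 jog.py '.085 .3 0 -.02 0 0 0;.085 .3 0 -.02 0 0 0;.085 .3 0 -.02 0 0 0;.085 .3 0 -.02 0 0 0;.085 .3 0 -.02 0 0 0;.085 .3 0 -.02 0 0 0;.085 .3 0 -.02 0 0 0;.085 .3 0 -.02 0 0 0;.085 .3 0 -.02 0 0 0;.085 .3 0 -.02 0 0 0'; python3 - <<'E'
from h import *
t=np.ascontiguousarray(imaging.get_image('top')[:,:,::-1]); s=np.ascontiguousarray(imaging.get_image('scene')[:,:,::-1])
R4=np.array([.4872,-.2493])
print(proj('top',[*R4,.149]),proj('scene',[*R4,.149]))
g=t.min(2); c=proj('top',[*R4,.149]).astype(int); m=np.zeros_like(g,bool); m[c[1]-14:c[1]+15,c[0]-14:c[0]+15]=g[c[1]-14:c[1]+15,c[0]-14:c[0]+15]>150
for n,im in(('top',t),('scene',s)):
    c=proj(n,[*R4,.149]).astype(int); cr=im[c[1]-20:c[1]+40,c[0]-25:c[0]+25]; cv2.imwrite(f'pics/{n}z.png',cr); print(n,c)
a,b=[cv2.resize(cv2.imread(f'pics/{n}z.png'),(400,480),interpolation=cv2.INTER_NEAREST) for n in('top','scene')]
cv2.imwrite('pics/z.png',np.hstack([a,b]))
E
```

```text
t: 25.23
tool_pos: [0.5555, 0.1953, 0.2603]
tool_rot: [2.383, 2.047, -0.002]
contact_force: [0.4, 0.3, 0.3]
opening: 0.085
grip_force: 0.0
[394.82786118 218.63841693] [358.00534286 226.15335815]
top [394 218]
scene [358 226]
```

View pics/z.png

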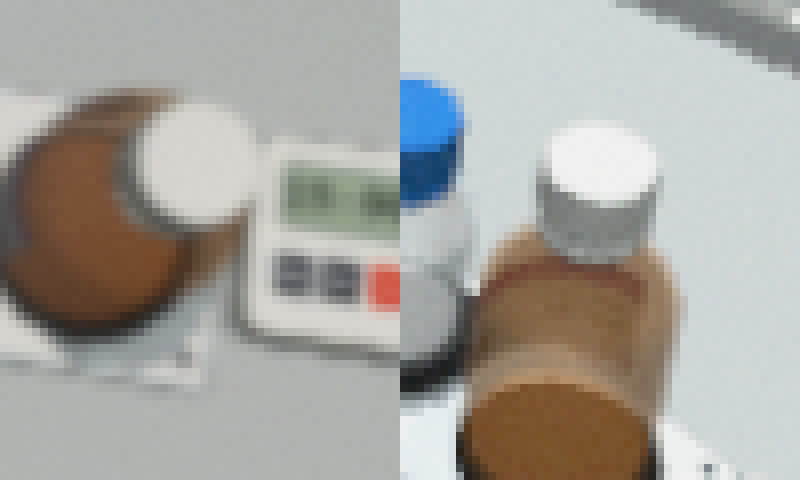

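The crop shows the white cap top at top-view pixel (392.9,217.9) and scene pixel (357.5,225.9).

```bash
python3 - <<'E'
from h import *
a,b=(392.9,217.9),(357.5,225.9)
print(tri(ray('top',a),ray('scene',b)),plane('top',a,.149),plane('scene',b,.149))
# the same in the wrist picture: all that is known of jars' rows
T=np.load('T12.npy'); print('wrist sees large at',proj('wrist',[.488,-.249,.149],T))
E
```

```text
(array([ 0.48970024, -0.24607487,  0.1458836 ]), np.float64(0.000421590534866535)) [ 0.48886214 -0.24484847  0.149     ] [ 0.48714328 -0.24781115  0.149     ]
wrist sees large at [271.08942997 364.43441473]
```

```bash
python3 jog.py '.085 -.448 0 0 0 0 0;.085 -.448 0 0 0 0 0;.085 -.448 0 0 0 0 0;.085 -.448 0 0 0 0 0;.085 -.448 0 0 0 0 0;.085 -.448 0 0 0 0 0;.085 -.448 0 0 0 0 0;.085 -.448 0 0 0 0 0;.085 -.448 0 0 0 0 0;.085 -.448 0 0 0 0 0;.085 -.448 0 0 0 0 0;.085 -.448 0 0 0 0 0;.085 -.448 0 0 0 0 0;.085 -.448 0 0 0 0 0;.085 -.448 0 0 0 0 0'; python3 - <<'E'
from h import *
T=pose(); im=np.ascontiguousarray(imaging.get_image('wrist')[:,:,::-1]); cv2.imwrite('pics/w13.png',im); np.save('T13.npy',T)
W=lambda u,r,z:plane('wrist',(u,r),z,T)
g=im.min(2); c=proj('wrist',[.488,-.248,.149],T); print(c); x,y=c.astype(int)
m=np.zeros_like(g,bool); m[y-32:y+33,x-32:x+33]=g[y-32:y+33,x-32:x+33]>185
for th in (185,205,220):
  for e in ellipses(m&(g>th),200): print(th,e,W(*e[0],.149))
E
cat > crop.py <<'E'
E
python3 -c "
import cv2;im=cv2.imread('pics/w13.png');cv2.imwrite('pics/w13c.png',cv2.resize(im[60:260,200:350],(450,600)))"
```

```text
t: 26.58
tool_pos: [0.4875, -0.2461, 0.2608]
tool_rot: [-2.382, -2.047, -0.0]
contact_force: [0.2, 0.9, -0.4]
opening: 0.0853
grip_force: 0.0
[271.66621786 204.45835402]
185 ((273.5116271972656, 203.5226593017578), (39.43032455444336, 43.306495666503906), 98.07564544677734) [ 0.48962593 -0.24742654  0.149     ]
205 ((273.5599060058594, 203.63430786132812), (38.489768981933594, 42.62704849243164), 102.1693344116211) [ 0.48965073 -0.24752839  0.149     ]
220 ((273.5516357421875, 203.5779571533203), (37.346553802490234, 42.134944915771484), 93.71226501464844) [ 0.48965132 -0.24747899  0.149     ]
```

View pics/w13c.png

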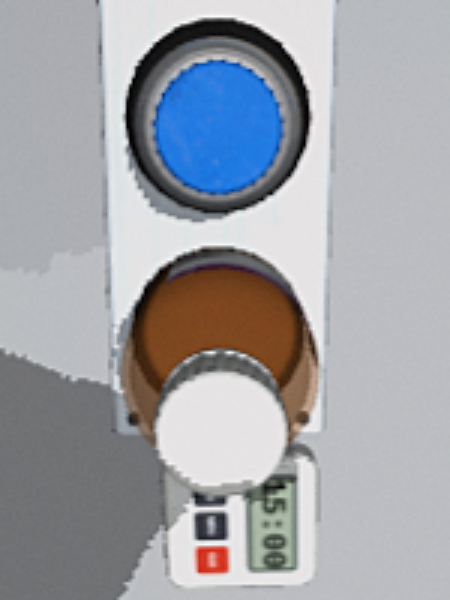

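The wrist view puts the large bottle at (0.4896, −0.2475), about 2 mm from the middle of rest_4, upright and with the timer untouched. I hand the job in.

```bash
python3 -c "
from station import ctrl, imaging, ticket; print(ticket.finish_job())"
```

```text
the job is handed in; nothing more can be done
None
```

The job is handed in: the four containers stand upright on their rests in order of height, the large bottle next to the timer and the jar at the tape end, each measured within about 2–4 mm of its rest's middle, after about 27 s of the 112 s limit; the timer and tape were not touched.

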